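# Load an LED module under the sprung hold-down of a test jig

### The arm

A 6-joint arm with a two-finger parallel gripper is mounted at the origin on the work surface. World frame = base frame: x ahead of the robot, y to its left, z up, the work surface at z = 0. Lengths are in m, angles in rad, forces in N, time in s.
With the tool pointing down it reaches from about 0.35 to 0.975 m from the base axis. Payload 4.9 kg.
Tool frame: the origin (TCP) lies midway between the tips of the shut fingers; the grasp point (between the pads) lies 19 mm behind it; z points along the fingers, y is the line along which they close (so a half turn about z gives the same grasp; the last joint's range is limited). The gripper opens to 85 mm and grips with 20 to 120 N. Pads are 22 mm wide; open, the fingers measure 114 mm over their backs; the gripper's body (76 mm by 85 mm) begins 54 mm behind the grasp point. The pads swing forward as they close: fully open they stand 13 mm farther back than shut.
Start: joints at [-1.461, 0.053, 1.613, -0, 1.476, -0.119], TCP at [0.142, -0.609, 0.231] pointing down, gripper open.
Joint ranges: [-3.01, 3.01], [-1.01, 2.22], [0.06, 2.58], [-1.02, 4.17], [0.09, 2.62], [-3.14, 3.14]. Speed limits (rad/s): [2.57, 2.57, 3.14, 3.14, 3.14, 3.14].

### API

Orientations are given as a rotation vector (axis times angle).
In Python, from station import ctrl gives the robot as it stands. The module is installed in compiled form; this text tells all that it offers.
- The arm moves only by the shell command python3 -m handwheel 'ROWS' [OPENING] [FORCE]. ROWS is JSON, a list of rows, each a list of 2 entries, a list of its own where there are three numbers: the shift along the tool's x, y, z in cm, then the turn, a rotation vector about the tool's x, y, z in rad. In form: [[[tx, ty, tz], [ax, ay, az]], ...]. A call has 1 to 5 rows; each row is the pose to reach, as a shift and turn from the pose commanded when the call began, along the tool's axes at that moment; what a row does not reach only later rows make up. A row lasts 1/8 s, in which the tool goes at most 62.5 mm and 10.7 degrees, less where a joint would pass 70% of its speed; a pose out of reach is approached as far as the arm can. A call with a gripper value outside its range is refused whole. OPENING is the gripper's target within -1 to 1 (shut at 1, half-way at 0, fully open at -1), set as the call begins (- or left out, the last holds). The fingers move at their own pace and stop on an object; FORCE is the grip in N (left out, the last holds). Time passes only in rows, so rows that repeat a pose let the fingers close. It gives the time, the measured TCP pose, the force, the opening and the grip force at its end, in the units of the state.
- ctrl.get_obs(): the state, without advancing time (a new reading comes with each control period).
- ctrl.get_image(name): name is "scene" or "top" or "wrist"; returns the picture (384x512x3 uint8, blue, green, red); there is no depth.
- ctrl.calibration(name): a dict with "fx", "fy", "cx", "cy" (pixels), "k1" (the pictures are not rectified: a ray, as slopes to the right and down, at radius r is drawn at 1 + k1 r^2 times it, then the intrinsics apply), "R" (3x3) and "t" (3): a world point X has camera coordinates R X + t. Camera axes: x right, y down, z forward; pixel columns grow to the right and rows downward; lengths in m; the calibration is good to about 2 mm. A picture is of the moment at which its call begins: read the wrist's pose just before it. calibration takes no time and is no camera call; for the wrist camera it gives the pose at the moment of the call.
- ctrl.finish_job(): hands the job in; it is judged then, once.
Trained networks look in the newest picture that a camera, given by its name, has taken for a name from the list of things; names that differ only in an ending like _2 or _b are one class to them, and where a whole thing is asked for, a point or a joint stands for the part that bears it (a point fixed in the world has none). Each returns a list of dicts, best first, with "score" (0 to 1); they miss things now and then, are a little off and sometimes report something else, mostly with a low value. They report only what shows in the picture. A call takes as long as a camera call. They do not tell look-alikes from the thing itself.
- ctrl.look_for(camera, query): "position" ([column, row] in pixels, amid what is visible of it).
- ctrl.landmark_of(camera, query): "position" ([column, row] in pixels: a listed point, or the origin of a listed thing).
The state is a dict: "t": time; "q": joint angles; "dq": joint speeds; "effort": joint torques, N m; "tool_pos": TCP position; "tool_rot": TCP orientation; "contact_force": force on the tool from outside, world axes, zero at the start; "wrist_torque": the same for the moment, N m; "opening": finger opening in m; "grip_force": force on a finger pad.
Only numpy, scipy, OpenCV 4.12 (cv2) and the standard library are available. Lean on these libraries where they do the work, as an engineer would, in place of code of your own. Each camera call takes 0.05 s, during which the arm holds its last target. There are 200 camera calls.

### The job

Load the LED module into the blue test jig for a test: bright bevelled nose first, slide it along the bed so that it pushes the sprung brass hold-down arm up and goes in beneath the roller, fully home against the white end stop so that the contact pin is pressed in. Then let go, leaving it flat and straight in the channel with the roller bearing down on it. Feel your way gently, since neither module nor jig may be strained, and leave everything else on the bench undisturbed.

Things in the scene. Friction and masses are not known exactly. Their poses are not given: they have to be found in the camera images.
- module: LED module, a rigid bar 140 long x 40 wide x 25 mm high, about 0.2 kg: black fins on the rear half, bright aluminium front half, upper front edge bevelled (10 mm long, falling 6 mm). Origin: centre of its underside; x points to the nose (end face at x = +70 mm), z up. Grip it across its width about 25 mm from the rear end (x = -45 mm): the rear 50 mm stay clear of the jig's channel.
- jig: Blue LED test jig, fixed to the bench. Base plate 110 mm wide, from x = -150 to +130 mm; its flat top is the bed, at z = 15 mm. Origin: on its underside, on the centre line; x is the direction in which the module is pushed in, z up. From x = -150 to -3 mm the bed is open (load here); then come the channel, the hold-down arm's roller above it, and the end stop.
- channel (a point): Mouth of the jig's channel: on the bed, on the centre line, at jig x = +8 mm; axes as the jig's. The channel runs from here to x = +80 mm between aluminium rails 14 mm high, inner faces 44 mm apart; in front of it the lead-ins flare to about 57 mm apart at x = -3 mm.
- stop_mid (a point): Point fixed on the jig's bed at jig x = +52 mm, axes as the jig's: mid-range of the white end stop (38 mm wide, 21 high), which is clamped anew each time: its front face is anywhere from 20 mm before to 20 mm beyond this point along x, not measured, to be felt or seen. The face is a firm black rubber buffer giving 1 mm per 8 N, 2 mm at most; a brass pin 10 mm above the bed stands 5 mm out of it.
- nose (a point): Middle of the module's nose end face, at module x = +70 mm, 10 mm above its underside, where a brass contact pad is set in; axes as the module's.
- bail (a joint): Angle (rad) of the sprung hold-down arm about its pivot, which lies across the jig at x = +110 mm, 28 mm above the bed. 0: down at rest, roller underside 18 mm above the bed; grows as the roller is lifted (96 mm from the pivot), to 0.5 at most. A module beneath the roller (25 mm high) makes it about 0.073. Pressed down by a spring with about 6 N at the roller.
- roller_axis (a point): Centre of the white roller on the hold-down arm: 20 mm in diameter, 50 mm wide, free to turn, axis across the jig, at jig x = +14 mm and 28 mm above the bed at rest.
- pin (a joint): How far (m) the sprung contact pin is pressed into the end stop: 0 free, 0.005 when flush with the stop's rubber face, which is when the module is fully home. Light spring: about 0.8 N at first, 2 N when flush.
- fin_block: Bystander: black finned heatsink block, 90 x 46 x 30 mm, all black and without a bright nose. Origin: centre of its underside.
- solder_sucker: Bystander: red plastic solder sucker lying down, 22 mm thick, about 170 mm long. Origin: under the middle of its barrel; x along it.
- flux_jar: Bystander: flux jar, 48 mm in diameter, 45 mm high. Origin: centre of its underside.
- solder_reel: Bystander: metal reel, 56 mm in diameter, 40 mm high. Origin: centre of its underside.
- screwdriver: Bystander: screwdriver with an orange handle lying down. Origin: under its middle; x along it.
Not all that is in view belongs to the job. Leave any green look-alike of the module alone.

How it is judged:
By the outcome, as a careful person would: the job done as asked, in the order asked, and still so for the second after the job is handed in, with the robot touching nothing.
It also fails if it takes over 67 s, if anything falls off the work surface, if the arm or the gripper's body presses on something with over 40 N, if the wrist force passes 120 N, or if a joint passes its speed limit or range.

## Working session

There is one attempt and no reset: what is moved stays moved. The work goes in short steps, Python scripts to look and compute and a shell command to move; the robot and the scene stay as the last step left them, time stands still between calls to the robot, and variables do not carry over. Pictures are saved under pics/ and viewed, at most 10 in all, crops included, and the job is handed in when it is done.

```bash
mkdir -p pics
cat > h.py <<'E'
import numpy as np, cv2
from scipy.spatial.transform import Rotation as Rn
from station import ctrl
def pix2w(cam,p,z,c=None):
    c=c or ctrl.calibration(cam); R=np.array(c["R"]);t=np.array(c["t"])
    d=np.array([(p[0]-c["cx"])/c["fx"],(p[1]-c["cy"])/c["fy"]]); u=d.copy()
    for _ in range(20): u=d/(1+c["k1"]*(u@u))
    r=R.T@np.array([u[0],u[1],1]); o=-R.T@t
    return o+r*(z-o[2])/r[2]
def w2pix(cam,X,c=None):
    c=c or ctrl.calibration(cam); x=np.array(c["R"])@np.array(X)+np.array(c["t"]); u=x[:2]/x[2]
    u=u*(1+c["k1"]*(u@u)); return np.array([u[0]*c["fx"]+c["cx"],u[1]*c["fy"]+c["cy"]])
E
python3 - <<'E'
from h import *
print(ctrl.get_obs()); 
ims=[]
for n in ["scene","top"]:
    im=ctrl.get_image(n); ims.append(im); c=ctrl.calibration(n); print(n,{k:np.round(v,3).tolist() for k,v in c.items()})
    for q,z in [("module",0),("nose",.01),("jig",0),("channel",.015),("stop_mid",.015),("roller_axis",.043),("fin_block",0),("solder_sucker",0),("flux_jar",0),("solder_reel",0),("screwdriver",0)]:
        for d in ctrl.landmark_of(n,q)[:3]: print(n,q,round(d["score"],2),np.round(d["position"],1),pix2w(n,d["position"],z).round(4))
cv2.imwrite("pics/scene0.png",ims[0]);cv2.imwrite("pics/top0.png",ims[1])
E
```

```text
{'t': 0.0, 'q': array([-1.46096270e+00,  5.33183560e-02,  1.61427440e+00,  4.85994493e-06,
        1.47597302e+00, -1.19024079e-01]), 'dq': array([ 3.33911567e-05, -1.80801291e-04,  1.52189114e-04,  3.05414484e-04,
       -1.66086414e-03, -1.13388594e-03]), 'effort': array([ 1.40619370e-03, -3.93679941e+01, -3.70179319e+01,  1.13592301e-05,
        7.10420820e-03,  1.25872552e-05]), 'tool_pos': array([ 0.14171083, -0.60809957,  0.23009858]), 'tool_rot': array([-3.11908704e+00, -3.58478831e-01, -2.18274686e-05]), 'contact_force': array([ 0.54251257,  0.41506805, -0.30689234]), 'wrist_torque': array([ 0.01086765, -0.01718791, -0.03776746]), 'grip_force': 0.0, 'opening': 0.08567951929322576}
scene {'fx': 432.419, 'fy': 432.419, 'cx': 257.438, 'cy': 192.784, 'k1': -0.103, 'R': [[0.247, 0.969, 0.015], [0.756, -0.183, -0.629], [-0.606, 0.167, -0.778]], 't': [-0.111, -0.36, 1.6]}
scene module 0.93 [190.6 162.4] [ 0.3029 -0.1841  0.    ]
scene module 0.86 [170.8 205.4] [ 0.4613 -0.2677  0.    ]
scene module 0.8 [113.5 195.3] [ 0.3818 -0.4332  0.    ]
scene nose 0.94 [209. 162.] [ 0.3245 -0.1
[... 1350 characters left out ...]
36 -0.2591  0.01  ]
top nose 0.77 [395.1 248.8] [ 0.3285 -0.481   0.01  ]
top nose 0.77 [287.9 249.2] [ 0.3194 -0.1123  0.01  ]
top jig 0.71 [261.7 170.6] [ 0.5941 -0.0166  0.    ]
top channel 0.7 [258.6 165.5] [ 0.6097 -0.0054  0.015 ]
top stop_mid 0.63 [256.4 151.8] [0.6584 0.0033 0.015 ]
top roller_axis 0.47 [262.4 159.7] [ 0.6256 -0.0184  0.043 ]
top fin_block 0.75 [172.7 205.6] [0.464  0.2933 0.    ]
top solder_sucker 0.79 [353.3 143.6] [ 0.6969 -0.3401  0.    ]
top flux_jar 0.67 [257.8 159.7] [ 0.633 -0.002  0.   ]
top flux_jar 0.57 [178.4 139.3] [0.7008 0.2817 0.    ]
top solder_reel 0.55 [127.2 168.6] [0.5919 0.4576 0.    ]
top screwdriver 0.63 [390.2 179.2] [ 0.5716 -0.4693  0.    ]
```

View pics/scene0.png

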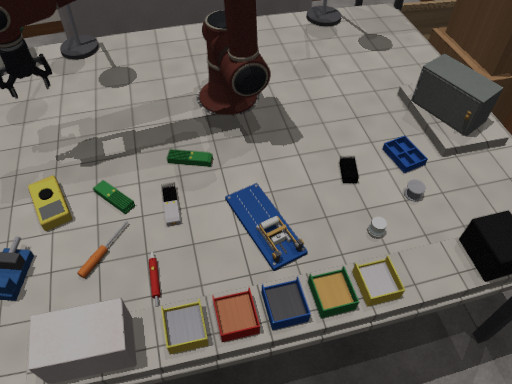

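View pics/top0.png

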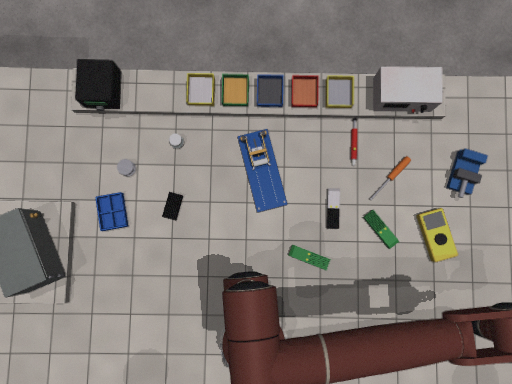

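The scene view shows the module (black rear, bright nose) at (171,203), with the nose towards +x. Both green bars are look-alikes. The jig is at (265,225), and its open end faces the robot. In the top view the module is at (333,208) and the jig runs from (272,207) to (254,135).

```bash
cat > m.py <<'E'
from h import *
im=cv2.imread("pics/top0.png"); hsv=cv2.cvtColor(im,cv2.COLOR_BGR2HSV)
m=cv2.inRange(hsv,(100,120,40),(125,255,255)); w=np.zeros_like(m); w[120:220,230:295]=255; m&=w
ys,xs=np.nonzero(m); P=np.array([pix2w("top",(x,y),.015)[:2] for x,y in zip(xs,ys)])*1000
r=cv2.minAreaRect(P.astype(np.float32)); print("jig rect mm",r, cv2.boxPoints(r).round(1).tolist())
c=cv2.resize(im[110:230,225:350],None,fx=5,fy=5,interpolation=cv2.INTER_CUBIC); cv2.imwrite("pics/crop.png",c)
# module: compare with background gray: print column/rows profile
g=cv2.cvtColor(im,cv2.COLOR_BGR2GRAY)[180:236,318:350]
b=(cv2.inRange(g,0,70)); ys,xs=np.nonzero(b); r=cv2.minAreaRect(np.c_[xs+318,ys+180].astype(np.float32)); print("black px",r)
b=(cv2.inRange(g,225,255)); ys,xs=np.nonzero(b); print("bright",xs.min()+318,xs.max()+318,ys.min()+180,ys.max()+180,len(xs))
E
python3 m.py
```

```text
jig rect mm ((594.4548950195312, -16.6060791015625), (277.119140625, 107.64517974853516), 15.677925109863281) [[446.5, -2.200000047683716], [475.6000061035156, -105.9000015258789], [742.4000244140625, -31.0], [713.2999877929688, 72.69999694824219]]
black px ((332.0, 213.0), (30.0, 12.0), 90.0)Traceback (most recent call last):
  File "m.py", line 10, in <module>
    b=(cv2.inRange(g,225,255)); ys,xs=np.nonzero(b); print("bright",xs.min()+318,xs.max()+318,ys.min()+180,ys.max()+180,len(xs))
                                                                    ~~~~~~^^
    return umr_minimum(a, axis, None, out, keepdims, initial, where)
ValueError: zero-size array to reduction operation minimum which has no identity
```

View pics/crop.png

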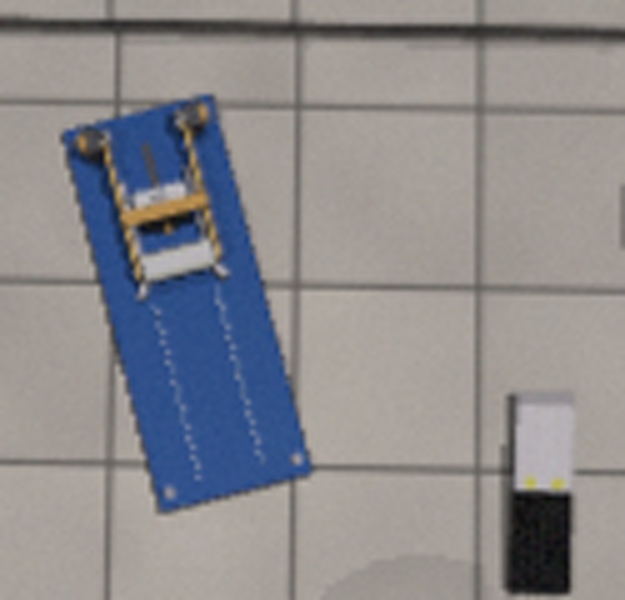

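The crop shows the bright nose end at about (545,392) and the rear end at about (540,593), so the module lies almost along world x. The jig fits to 277 x 108 mm (280 x 110 expected) at a yaw of about 15.7°.

```bash
cat >> h.py <<'E'
def row(pos,yaw,pitch=0.):
    """shift cm/turn from the measured pose to TCP pos, tool x at world yaw (deg), tool z down"""
    o=ctrl.get_obs(); R0=Rn.from_rotvec(o["tool_rot"]); y=np.radians(yaw)
    R1=Rn.from_euler("z",y)*Rn.from_euler("x",np.pi)
    return R0.inv().apply(np.array(pos)-o["tool_pos"]).round(4)*100, (R0.inv()*R1).as_rotvec().round(4)
E
python3 - <<'E'
from h import *
f=lambda x,y:(x/5+225-.4,y/5+110-.4)
for p,z in [((540,593),.025),((545,392),.019),((508,590),.025),((571,592),.025),((513,490),.025),((574,490),.025)]: print(p,pix2w("top",f(*p),z).round(4))
print(row((.40,-.262,.20),0))
E
```

```text
(540, 593) [ 0.3943 -0.2644  0.025 ]
(545, 392) [ 0.5344 -0.2683  0.019 ]
(508, 590) [ 0.3959 -0.2424  0.025 ]
(571, 592) [ 0.3954 -0.2856  0.025 ]
(513, 490) [ 0.465  -0.2456  0.025 ]
(574, 490) [ 0.4658 -0.2876  0.025 ]
(array([ 33.02, -27.91,   3.13]), array([0.    , 0.    , 0.2288]))
```

```bash
python3 -m handwheel '[[[33.4,-28.3,3],[0,0,0.257]],[[33.4,-28.3,3],[0,0,0.257]],[[33.4,-28.3,3],[0,0,0.257]],[[33.4,-28.3,3],[0,0,0.257]],[[33.4,-28.3,3],[0,0,0.257]]]' -1
python3 - <<'E'
from h import *
print(row((.40,-.265,.20),-1.6))
E
```

```text
t: 1.82
tool_pos: [0.3286, -0.3568, 0.2101]
tool_rot: [3.141, -0.045, 0.001]
contact_force: [1.6, -0.2, 0.4]
opening: 0.0852
grip_force: 0.0
(array([ 6.87, -9.38,  1.  ]), array([ 0.0007, -0.0007, -0.0008]))
```

```bash
python3 -m handwheel '[[[7.3,-9.4,1],[0,0,0]],[[7.3,-9.4,1],[0,0,0]],[[7.3,-9.4,1],[0,0,0]],[[7.3,-9.4,1],[0,0,0]]]' -0.2
python3 - <<'E'
from h import *
c=ctrl.calibration("wrist"); im=ctrl.get_image("wrist"); cv2.imwrite("pics/w1.png",im)
for q,z in [("module",0),("nose",.01)]:
    for d in ctrl.landmark_of("wrist",q)[:3]: print(q,d["score"],np.round(d["position"],1),pix2w("wrist",d["position"],z,c).round(4))
print(ctrl.get_obs()["tool_pos"],ctrl.get_obs()["opening"])
E
```

```text
t: 2.33
tool_pos: [0.4032, -0.2668, 0.2001]
tool_rot: [3.141, -0.044, -0.0]
contact_force: [-0.9, -0.1, -0.2]
opening: 0.0509
grip_force: 0.0
module 0.88 [190.6 256.3] [ 0.2878 -0.1832  0.    ]
module 0.86 [257.2 106.2] [ 0.4646 -0.2701  0.    ]
module 0.6 [402.2 164.7] [ 0.3968 -0.4317  0.    ]
nose 0.92 [248.3  32. ] [ 0.535  -0.2633  0.01  ]
nose 0.69 [437.9 211.8] [ 0.3423 -0.4756  0.01  ]
nose 0.56 [132.1 236.8] [ 0.3211 -0.1189  0.01  ]
[ 0.40267957 -0.26778158  0.20015811] 0.051137664180039656
```

View pics/w1.png

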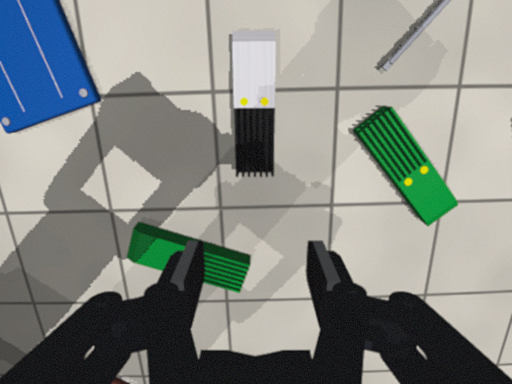

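The wrist view shows the module upright: nose end centre at (254,35), fins ending around (255,170), sides at columns 233–276. The green bars are well clear of it.

Run:
```python
from h import *
im=cv2.imread("pics/w1.png"); g=cv2.cvtColor(im,cv2.COLOR_BGR2GRAY).astype(int)
for r in (50,65,80,90,120,135,150,160):
    s=g[r,215:295]; d=np.abs(np.diff(s)); print(r,[(215+i+.5,int(s[i+1]-s[i])) for i in np.argsort(-d)[:6]])
for p in ((232,65),(277,65),(236,150),(274,150)): print(p,pix2w("wrist",p,.025).round(4))
print(row((.4194,-.266,.02),-1.6))
```

```text
50 [(np.float64(231.5), 51), (np.float64(228.5), -45), (np.float64(232.5), 45), (np.float64(227.5), -21), (np.float64(229.5), -20), (np.float64(274.5), -18)]
65 [(np.float64(229.5), -47), (np.float64(232.5), 47), (np.float64(231.5), 45), (np.float64(228.5), -26), (np.float64(275.5), -21), (np.float64(274.5), -17)]
80 [(np.float64(232.5), 53), (np.float64(228.5), -48), (np.float64(233.5), 31), (np.float64(227.5), -23), (np.float64(231.5), 19), (np.float64(274.5), -15)]
90 [(np.float64(232.5), 79), (np.float64(233.5), 47), (np.float64(274.5), -42), (np.float64(275.5), -33), (np.float64(231.5), 29), (np.float64(229.5), -22)]
120 [(np.float64(273.5), 57), (np.float64(274.5), 53), (np.float64(230.5), -40), (np.float64(234.5), -32), (np.float64(272.5), 31), (np.float64(216.5), 30)]
135 [(np.float64(273.5), 73), (np.float64(272.5), 47), (np.float64(274.5), 34), (np.float64(235.5), -32), (np.float64(234.5), -31), (np.float64(233.5), -20)]
150 [(np.float64(273.5), 73), (np.float64(272.5), 50), (np.float64(234.5), -34), (np.float64(274.5), 32), (np.float64(235.5), -20), (np.float64(233.5), -20)]
160 [(np.float64(273.5), 65), (np.float64(272.5), 48), (np.float64(274.5), 34), (np.float64(235.5), -33), (np.float64(234.5), -24), (np.float64(236.5), -22)]
(232, 65) [ 0.5041 -0.2483  0.025 ]
(277, 65) [ 0.5028 -0.2908  0.025 ]
(236, 150) [ 0.4228 -0.2481  0.025 ]
(274, 150) [ 0.4216 -0.2869  0.025 ]
(array([ 1.66, -0.24, 18.02]), array([ 0.0004, -0.0001, -0.0026]))
```

```bash
python3 -m handwheel '[[[1.6,-0.15,6],[0,0,0]],[[1.6,-0.15,12],[0,0,0]],[[1.6,-0.15,17],[0,0,0]],[[1.6,-0.15,18.5],[0,0,0]],[[1.6,-0.15,18.5],[0,0,0]]]' -0.45 && python3 -c "
from h import *
print(row((.4194,-.267,.003),-1.3))"
```

```text
t: 3.1
tool_pos: [0.4189, -0.2662, 0.015]
tool_rot: [-3.141, 0.047, 0.001]
contact_force: [-0.6, -0.1, 0.2]
opening: 0.0618
grip_force: 0.0
(array([0.05, 0.08, 1.2 ]), array([-0.0006,  0.0007, -0.007 ]))
```

```bash
python3 -m handwheel '[[[0,0.05,1.2],[0,0,0]],[[0,0.05,1.2],[0,0,0]]]' && python3 -m handwheel '[[[0,0,0],[0,0,0]],[[0,0,0],[0,0,0]],[[0,0,0],[0,0,0]],[[0,0,0],[0,0,0]],[[0,0,0],[0,0,0]]]' 1 40 && python3 -m handwheel '[[[0,0,0],[0,0,0]],[[0,0,0],[0,0,0]],[[0,0,-1],[0,0,0]],[[0,0,-6],[0,0,0]],[[0,0,-6],[0,0,0]]]'
```

```text
t: 3.35
tool_pos: [0.4198, -0.2666, 0.0038]
tool_rot: [3.14, -0.045, 0.002]
contact_force: [-0.1, 0.4, 0.5]
opening: 0.0618
grip_force: 0.0
t: 3.98
tool_pos: [0.4201, -0.2666, 0.0041]
tool_rot: [3.14, -0.044, 0.002]
contact_force: [-0.8, 0.0, 6.0]
opening: 0.039
grip_force: 43.0
t: 4.6
tool_pos: [0.4217, -0.2679, 0.0671]
tool_rot: [3.136, -0.044, 0.01]
contact_force: [0.7, 0.8, -1.6]
opening: 0.0394
grip_force: 42.1
```

```bash
python3 -m handwheel '[[[0,0,-6],[0,0,0]],[[3,-7,-9],[0,0,-0.15]],[[4.1,-16,-9],[0,0,-0.297]],[[4.1,-21.8,-9],[0,0,-0.297]],[[4.1,-21.8,-9],[0,0,-0.297]]]'
python3 - <<'E'
from h import *
print(row((.4693,-.0517,.15),15.7))
c=ctrl.calibration("wrist"); im=ctrl.get_image("wrist"); cv2.imwrite("pics/w2.png",im)
for q,z in [("jig",0),("channel",.015),("stop_mid",.015),("roller_axis",.043)]:
    for d in ctrl.landmark_of("wrist",q)[:2]: print(q,d["score"],np.round(d["position"],1),pix2w("wrist",d["position"],z,c).round(4))
np.save("c2.npy",c,allow_pickle=True)
E
```

```text
t: 5.22
tool_pos: [0.4653, -0.0466, 0.1515]
tool_rot: [-3.112, -0.423, 0.004]
contact_force: [0.9, -0.6, -2.0]
opening: 0.0391
grip_force: 42.1
(array([0.25, 0.6 , 0.14]), array([-0.0016,  0.0021, -0.0036]))
```

View pics/w2.png

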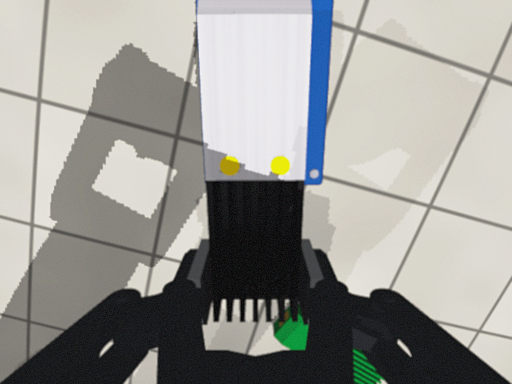

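The wrist view is mostly the held module, which sits straight in the grip. The jig's right edge shows at columns 332→322, with its rear right corner at (322,184).

Run:
```python
from h import *
c=np.load("c2.npy",allow_pickle=True).item(); im=cv2.imread("pics/w2.png"); b=im[:,:,0].astype(int)-im[:,:,2]
L=[]
for r in range(6,170,8):
    s=b[r,300:360]; i=np.nonzero(s>60)[0].max(); L.append((300+i+.5,r))
W=np.array([pix2w("wrist",p,.015,c)[:2] for p in L]); 
d=np.polyfit(W[:,0],W[:,1],1); print("edge yaw",np.degrees(np.arctan(d[0])), np.ptp(W[:,0]))
y=np.radians(15.68); u=np.array([np.cos(y),np.sin(y)]); n=np.array([-u[1],u[0]]); O=np.array([.6041,-.0139])
print("edge in est. jig frame", ((W-O)@u)[[0,-1]],((W-O)@n)[::4])
for p in ((322,184),(305,184)): w=pix2w("wrist",p,.015,c)[:2]-O; print(w@u,w@n)
# module axis via edges at its top height
o=ctrl.get_obs(); z=o["tool_pos"][2]-.0041+.025; print(o["tool_pos"],z)
g=cv2.cvtColor(im,cv2.COLOR_BGR2GRAY)
A=[]
for pl,pr in (((198,30),(312,30)),((204,150),(306,150))):
    a,bb=[pix2w("wrist",p,z,c)[:2] for p in (pl,pr)]; m=(a+bb)/2; A.append(m); print(np.linalg.norm(a-bb),((m-O)@u),((m-O)@n))
print("module yaw",np.degrees(np.arctan2(*(A[0]-A[1])[::-1])))
```

```text
edge yaw 15.571264771540294 0.1257140127185521
edge in est. jig frame [-1.42462505e-05 -1.30477860e-01] [-0.05478609 -0.05461875 -0.05449472 -0.05441483 -0.05438092 -0.0543959 ]
-0.14764486544513267 -0.055009459590953616
-0.14759505963978392 -0.03919279581433623
[ 0.46574793 -0.04931454  0.15182579] 0.17272579219789444
0.04005812859888647 -0.04221433246541361 0.006590324561398199
0.03983944657927434 -0.08495667603589578 0.006756308064211314
module yaw 15.457501522370652
```

```bash
python3 -m handwheel '[[[0.2,0.62,5],[0,0,0]],[[0.2,0.62,9],[0,0,0]],[[0.2,0.62,12],[0,0,0]],[[0.2,0.62,12.6],[0,0,0]],[[0.2,0.62,12.6],[0,0,0]]]'
python3 - <<'E'
from h import *
print(ctrl.get_obs()["contact_force"],row((.4675,-.0522,.0195),15.6))
c=ctrl.calibration("wrist"); im=ctrl.get_image("wrist"); cv2.imwrite("pics/w3.png",im);np.save("c3.npy",c,allow_pickle=True)
im=ctrl.get_image("scene"); cv2.imwrite("pics/s3.png",cv2.resize(im[150:280,200:340],None,fx=4,fy=4,interpolation=cv2.INTER_CUBIC))
E
```

```text
t: 6.1
tool_pos: [0.4701, -0.0555, 0.0272]
tool_rot: [3.114, 0.419, -0.0]
contact_force: [0.5, -0.0, -1.1]
opening: 0.0392
grip_force: 42.0
[ 0.50723682 -0.04334712 -1.08233059] (array([-0.17, -0.39,  0.77]), array([-0.    ,  0.0002, -0.0049]))
```

View pics/w3.png

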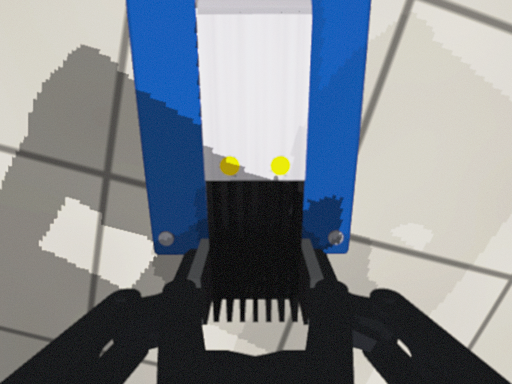

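View pics/s3.png

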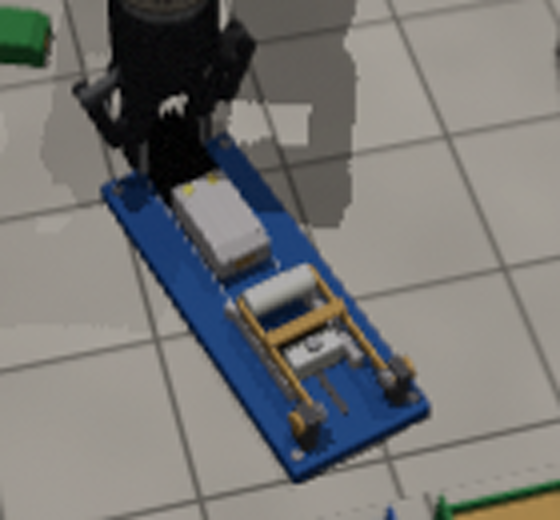

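The wrist view shows the bed's edges at columns 130–160 and 347–370 with the module about central between them. The scene crop shows the nose just short of the lead-ins and lined up with the roller.

```bash
cat > lat.py <<'E'
from h import *
import sys
c=np.load(sys.argv[2],allow_pickle=True).item(); im=cv2.imread(sys.argv[1]).astype(int); b=im[:,:,0]-im[:,:,2]
z=ctrl.get_obs()["tool_pos"][2]-.0041+.025
y=np.radians(15.6); n=np.array([-np.sin(y),np.cos(y)]); u=np.array([np.cos(y),np.sin(y)]); O=np.array([.6041,-.0139])
L=[];Rr=[]; C=[]
for r in range(20,230,10):
    i=np.nonzero(b[r]>35)[0]; i=i[(i>100)&(i<400)]
    L.append(pix2w("wrist",(i.min()-.5,r),.015,c)[:2]); Rr.append(pix2w("wrist",(i.max()+.5,r),.015,c)[:2])
for r in range(20,150,10):
    i=np.nonzero(b[r]>35)[0]; g=np.argmax(np.diff(i)); C.append([pix2w("wrist",(p,r),z,c)[:2] for p in (i[g]+.5,i[g+1]-.5)])
L,Rr=np.array(L),np.array(Rr); C=np.array(C); M=C.mean(1)
f=lambda W:np.degrees(np.arctan(np.polyfit(W[:,0],W[:,1],1)[0])).round(2)
print("yaw L,R,module",f(L),f(Rr),f(M)); med=lambda W:np.median((W-O)@n).round(5)
print("lat L,R,mid,module",med(L),med(Rr),(med(L)+med(Rr))/2,med(M),"mod width",np.median(np.linalg.norm(C[:,0]-C[:,1],axis=1)))
o=ctrl.get_obs(); print("tcp jig x,lat",(o["tool_pos"][:2]-O)@u,(o["tool_pos"][:2]-O)@n)
E
python3 lat.py pics/w3.png c3.npy
```

```text
yaw L,R,module 15.67 15.55 15.47
lat L,R,mid,module 0.05332 -0.05457 -0.0006250000000000006 -0.0031 mod width 0.04000741744028915
tcp jig x,lat -0.13900530442503956 -0.004327526880072236
```

```bash
python3 -m handwheel '[[[0,-0.26,0.3],[0,0,-0.002]],[[0,-0.26,0.5],[0,0,-0.002]],[[0,-0.26,0.6],[0,0,-0.002]]]' && python3 -m handwheel '[[[0,0,0.08],[0,0,0]],[[0,0,0.15],[0,0,0]],[[0,0,0.15],[0,0,0]]]' && python3 -c "
from h import *
print(ctrl.get_obs()['contact_force'],row((.4675,-.0522,.0195),15.6))"
```

```text
t: 6.58
tool_pos: [0.4694, -0.0521, 0.021]
tool_rot: [3.113, 0.424, 0.0]
contact_force: [0.2, 0.2, -1.7]
opening: 0.0388
grip_force: 42.0
t: 6.95
tool_pos: [0.4694, -0.0522, 0.0194]
tool_rot: [-3.113, -0.424, -0.0]
contact_force: [0.3, 0.3, -1.9]
opening: 0.0391
grip_force: 42.1
[ 0.33317067  0.32974962 -1.94473148] (array([-0.18, -0.05, -0.01]), array([-0.    , -0.    , -0.0014]))
```

```bash
python3 -m handwheel '[[[0,0,0.05],[0,0,0]],[[0,0,0.05],[0,0,0]]]' && python3 -m handwheel '[[[0,0,0.04],[0,0,0]],[[0,0,0.04],[0,0,0]]]' && python3 -m handwheel '[[[0.5,0,0],[0,0,0]],[[1,0,0],[0,0,0]],[[1.5,0,0],[0,0,0]],[[1.5,0,0],[0,0,0]]]'
python3 - <<'E'
from h import *
print(ctrl.get_obs()["contact_force"])
c=ctrl.calibration("wrist"); im=ctrl.get_image("wrist"); cv2.imwrite("pics/w4.png",im);np.save("c4.npy",c,allow_pickle=True)
E
python3 lat.py pics/w4.png c4.npy
```

```text
t: 7.2
tool_pos: [0.4695, -0.0522, 0.0191]
tool_rot: [3.113, 0.424, 0.0]
contact_force: [-1.0, 0.6, 0.3]
opening: 0.0395
grip_force: 42.2
t: 7.45
tool_pos: [0.4695, -0.0522, 0.0191]
tool_rot: [3.113, 0.424, -0.0]
contact_force: [-4.5, 0.8, 6.0]
opening: 0.0389
grip_force: 42.9
t: 7.95
tool_pos: [0.4847, -0.0485, 0.0191]
tool_rot: [3.112, 0.424, 0.003]
contact_force: [-0.4, -0.8, 2.6]
opening: 0.0393
grip_force: 42.6
[-0.38730069 -0.79679478  2.55864853]
yaw L,R,module 15.66 15.62 15.42
lat L,R,mid,module 0.05331 -0.0546 -0.0006449999999999997 -1e-05 mod width 0.04029633132597016
tcp jig x,lat -0.1242487974557349 -0.0011907956712815674
```

```bash
python3 -m handwheel '[[[0.3,0.05,-0.03],[0,0,-0.003]],[[0.6,0.05,-0.03],[0,0,-0.003]],[[0.9,0.05,-0.03],[0,0,-0.003]],[[1.2,0.05,-0.03],[0,0,-0.003]],[[1.2,0.05,-0.03],[0,0,-0.003]]]' && python3 -m handwheel '[[[0.2,0,0],[0,0,0]],[[0.4,0,0],[0,0,0]],[[0.6,0,0],[0,0,0]]]'&& python3 -m handwheel '[[[0.2,0,0],[0,0,0]],[[0.4,0,0],[0,0,0]],[[0.6,0,0],[0,0,0]]]'
```

```text
t: 8.62
tool_pos: [0.4955, -0.0457, 0.0191]
tool_rot: [3.112, 0.429, -0.0]
contact_force: [-3.6, -1.9, 4.6]
opening: 0.039
grip_force: 42.9
t: 9.0
tool_pos: [0.5007, -0.0441, 0.0191]
tool_rot: [3.112, 0.429, -0.003]
contact_force: [-5.2, -1.2, 6.4]
opening: 0.0393
grip_force: 43.2
t: 9.38
tool_pos: [0.504, -0.0432, 0.019]
tool_rot: [3.111, 0.43, -0.015]
contact_force: [-20.9, -6.0, 19.3]
opening: 0.0391
grip_force: 44.6
```

```bash
cat > st.py <<'E'
from h import *
o=ctrl.get_obs(); R=Rn.from_rotvec(o["tool_rot"]); y=np.radians(15.65); u=np.array([np.cos(y),np.sin(y),0]); n=np.array([-u[1],u[0],0]); O=np.array([.6041,-.0139,0])
p=o["tool_pos"]-O; tx=R.apply([1,0,0]); f=o["contact_force"]; m=o["wrist_torque"]
print("t %.2f jigx %.4f lat %.4f z %.4f | yaw %.2f nose-up deg %.2f roll %.2f | F push %.1f lat %.1f z %.1f | M u %.2f n %.2f z %.2f | open %.4f grip %.1f"%(o["t"],p@u,p@n,p[2],np.degrees(np.arctan2(tx[1],tx[0])),np.degrees(tx[2]),np.degrees(R.apply([0,1,0])[2]),f@u,f@n,f[2],m@u,m@n,m[2],o["opening"],o["grip_force"]))
E
python3 st.py
python3 - <<'E'
from h import *
im=ctrl.get_image("scene"); w=ctrl.get_image("wrist")
a=cv2.resize(im[170:270,210:320],(440,400),interpolation=cv2.INTER_CUBIC); b=cv2.resize(w[0:240,90:390],(340,272))
v=np.zeros((400,790,3),np.uint8); v[:,:440]=a; v[:272,445:785]=b; cv2.imwrite("pics/v5.png",v)
E
```

```text
t 9.38 jigx -0.1044 lat -0.0012 z 0.0190 | yaw 15.74 nose-up deg -0.55 roll -0.02 | F push -21.7 lat -0.1 z 19.3 | M u -0.26 n 2.93 z -0.14 | open 0.0391 grip 44.6
```

View pics/v5.png

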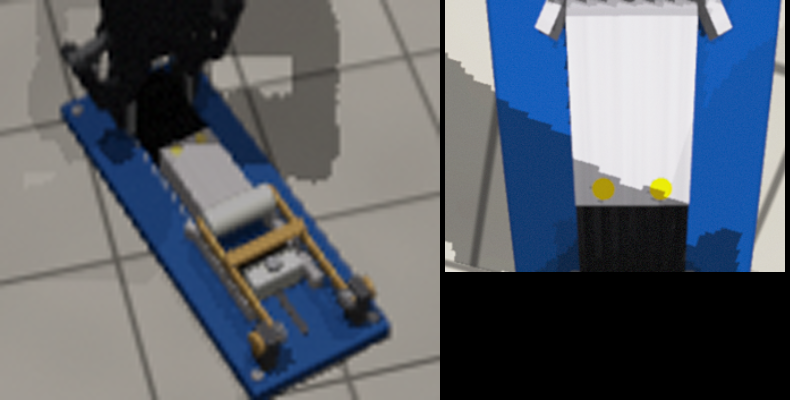

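The module is centred between the lead-ins and its nose touches the roller. The tool has tipped about 0.5° nose-down and is pressing on the bed, so I'll back off, level it and try again with less down-force.

```bash
python3 -m handwheel '[[[-0.4,0,-0.03],[0,0,0]],[[-0.4,0,-0.03],[0,0,0]]]' >/dev/null && python3 st.py;  python3 -m handwheel '[[[0,0,-0.03],[0,0.006,0]],[[0,0,-0.03],[0,0.006,0]]]' >/dev/null && python3 st.py; python3 -m handwheel '[[[0.2,0,0],[0,0,0]],[[0.2,0,0],[0,0,0]]]' >/dev/null && python3 st.py
```

```text
t 9.72 jigx -0.1052 lat -0.0011 z 0.0191 | yaw 15.68 nose-up deg 0.01 roll 0.01 | F push -2.3 lat 0.0 z 2.3 | M u -0.23 n 0.26 z -0.05 | open 0.0393 grip 42.6
t 9.97 jigx -0.1051 lat -0.0010 z 0.0191 | yaw 15.69 nose-up deg 0.35 roll -0.00 | F push -0.2 lat -1.6 z -1.8 | M u -0.17 n 0.14 z -0.02 | open 0.0392 grip 42.2
t 10.22 jigx -0.1045 lat -0.0009 z 0.0191 | yaw 15.70 nose-up deg 0.10 roll -0.04 | F push -6.7 lat -0.3 z 4.8 | M u -0.20 n 1.08 z -0.08 | open 0.0390 grip 42.8
```

```bash
for i in 1 2; do python3 -m handwheel '[[[0.1,0,-0.01],[0,0.002,0]],[[0.1,0,-0.01],[0,0.002,0]],[[0.1,0,-0.01],[0,0.002,0]]]' >/dev/null && python3 st.py; done
python3 - <<'E'
from h import *
w=ctrl.get_image("wrist"); cv2.imwrite("pics/v6.png",cv2.resize(w[0:110,150:360],None,fx=3.8,fy=3.8,interpolation=cv2.INTER_CUBIC)); 
n=ctrl.landmark_of("wrist","roller_axis"); print(n)
E
```

```text
t 10.60 jigx -0.1044 lat -0.0008 z 0.0191 | yaw 15.71 nose-up deg 0.08 roll -0.05 | F push -10.1 lat -0.8 z 7.0 | M u -0.31 n 1.67 z -0.10 | open 0.0389 grip 43.2
t 10.97 jigx -0.1042 lat -0.0008 z 0.0191 | yaw 15.72 nose-up deg 0.06 roll -0.06 | F push -13.4 lat -0.6 z 9.6 | M u -0.38 n 2.14 z -0.12 | open 0.0394 grip 43.4
[]
```

View pics/v6.png

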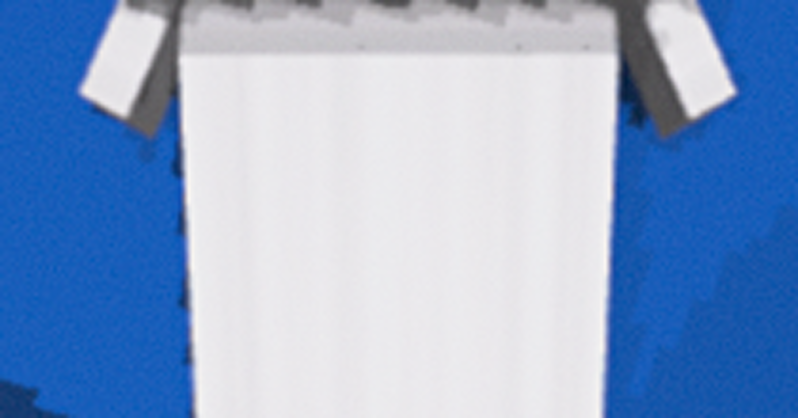

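The close-up shows the lead-in feet at (150,135) and (665,135), with the module's edges at 180 and 617. So the module is about 0.9 mm left of centre, and the nose edge is under the front of the roller. I'll shift it right and take off the bed pressure.

```bash
python3 -m handwheel '[[[0,0.08,-0.05],[0,0,0]],[[0,0.08,-0.05],[0,0,0]]]' >/dev/null && python3 st.py;python3 -m handwheel '[[[0,0,-0.06],[0,0,0]],[[0,0,-0.06],[0,0,0]]]' >/dev/null && python3 st.py; python3 -m handwheel '[[[0.1,0,-0.03],[0,0,0]],[[0.1,0,-0.03],[0,0,0]]]' >/dev/null && python3 st.py
```

```text
t 11.32 jigx -0.1043 lat -0.0009 z 0.0191 | yaw 15.71 nose-up deg 0.08 roll -0.16 | F push -10.8 lat 2.0 z 6.7 | M u 0.01 n 1.84 z -0.08 | open 0.0393 grip 43.2
t 11.57 jigx -0.1043 lat -0.0009 z 0.0191 | yaw 15.71 nose-up deg 0.11 roll -0.14 | F push -9.0 lat 1.1 z 2.5 | M u -0.18 n 1.54 z -0.09 | open 0.0393 grip 42.7
t 11.82 jigx -0.1033 lat -0.0008 z 0.0191 | yaw 15.70 nose-up deg 0.11 roll -0.14 | F push -8.4 lat -0.0 z 0.7 | M u -0.16 n 1.33 z -0.14 | open 0.0394 grip 42.4
```

Relieving the pressure worked: it now slides at about 8 N. I'll carry on in small steps.

```bash
python3 -m handwheel '[[[0.1,0,-0.01],[0,0,0]],[[0.2,0,-0.02],[0,0,0]],[[0.3,0,-0.02],[0,0,0]]]' >/dev/null && python3 st.py;python3 -m handwheel '[[[0.1,0,0],[0,0,0]],[[0.2,0,0],[0,0,0]],[[0.3,0,0],[0,0,0]]]' >/dev/null && python3 st.py; python3 -m handwheel '[[[0.1,0,0],[0,0,0]],[[0.2,0,0],[0,0,0]],[[0.3,0,0],[0,0,0]]]' >/dev/null && python3 st.py
```

```text
t 12.20 jigx -0.1006 lat -0.0008 z 0.0192 | yaw 15.70 nose-up deg 0.06 roll -0.15 | F push -9.2 lat -0.1 z 0.3 | M u -0.21 n 1.48 z -0.10 | open 0.0393 grip 42.3
t 12.57 jigx -0.0978 lat -0.0008 z 0.0192 | yaw 15.70 nose-up deg 0.03 roll -0.16 | F push -10.0 lat -0.5 z 1.3 | M u -0.21 n 1.57 z -0.13 | open 0.0388 grip 42.4
t 12.95 jigx -0.0949 lat -0.0007 z 0.0191 | yaw 15.70 nose-up deg 0.02 roll -0.16 | F push -9.4 lat 0.0 z 1.4 | M u -0.21 n 1.55 z -0.15 | open 0.0391 grip 42.4
```

```bash
python3 -m handwheel '[[[0.15,0,0],[0,0,0]],[[0.3,0,0],[0,0,0]],[[0.4,0,0],[0,0,0]]]' >/dev/null && python3 st.py;python3 -m handwheel '[[[0.1,0,0],[0,0,0]],[[0.2,0,0],[0,0,0]],[[0.3,0,0],[0,0,0]]]' >/dev/null && python3 st.py; python3 -m handwheel '[[[0.1,0,0],[0,0,0]],[[0.2,0,0],[0,0,0]],[[0.2,0,0],[0,0,0]]]' >/dev/null && python3 st.py
python3 - <<'E'
from h import *
s=ctrl.get_image("scene"); cv2.imwrite("pics/v7.png",cv2.resize(s[190:270,225:325],None,fx=6,fy=6,interpolation=cv2.INTER_CUBIC))
E
```

```text
t 13.32 jigx -0.0898 lat -0.0008 z 0.0193 | yaw 15.69 nose-up deg 0.19 roll -0.14 | F push -4.5 lat -0.9 z -2.6 | M u -0.16 n 0.93 z -0.10 | open 0.0392 grip 42.0
t 13.70 jigx -0.0849 lat -0.0010 z 0.0204 | yaw 15.71 nose-up deg 0.45 roll -0.09 | F push -3.3 lat 1.0 z -5.4 | M u 0.06 n 0.89 z 0.06 | open 0.0391 grip 41.7
t 14.07 jigx -0.0821 lat -0.0014 z 0.0213 | yaw 15.72 nose-up deg 0.56 roll -0.05 | F push -0.7 lat 3.5 z -5.5 | M u 0.52 n 0.78 z 0.35 | open 0.0392 grip 41.6
```

View pics/v7.png

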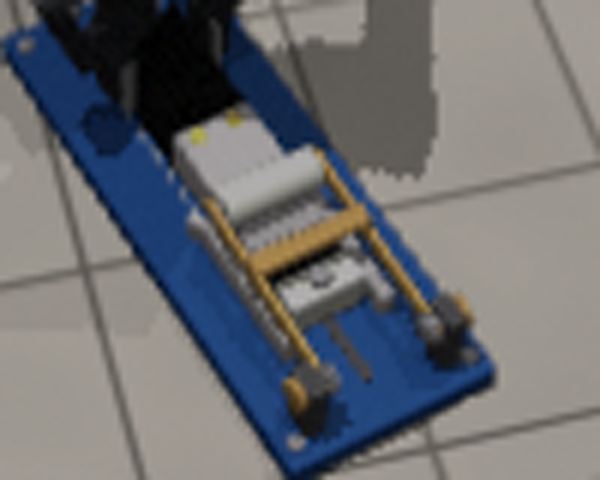

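The roller is now riding on the module's flat top. Without the push load the rear has risen about 2 mm, so I'll level it, ease it sideways off the right rail and continue.

```bash
python3 -m handwheel '[[[0,-0.04,0.1],[0,-0.005,0]],[[0,-0.07,0.19],[0,-0.009,0]],[[0,-0.07,0.19],[0,-0.009,0]]]' >/dev/null && python3 st.py;python3 -m handwheel '[[[0.1,0,0],[0,0,0]],[[0.2,0,0],[0,0,0]],[[0.3,0,0],[0,0,0]]]' >/dev/null && python3 st.py
```

```text
t 14.50 jigx -0.0819 lat -0.0014 z 0.0205 | yaw 15.70 nose-up deg 0.05 roll 0.02 | F push -6.5 lat 3.8 z 0.0 | M u 0.63 n 0.87 z 0.38 | open 0.0389 grip 42.4
t 14.88 jigx -0.0788 lat -0.0014 z 0.0205 | yaw 15.69 nose-up deg 0.06 roll 0.01 | F push -6.4 lat 3.6 z -0.4 | M u 0.64 n 0.88 z 0.40 | open 0.0388 grip 42.4
```

```bash
python3 -m handwheel '[[[0,-0.05,0.04],[0,0,0]],[[0,-0.1,0.08],[0,0,0]],[[0,-0.1,0.08],[0,0,0]]]' >/dev/null && python3 st.py;python3 -m handwheel '[[[0.1,0,0],[0,0,0]],[[0.2,0,0],[0,0,0]],[[0.3,0,0],[0,0,0]]]' >/dev/null && python3 st.py
```

```text
t 15.25 jigx -0.0784 lat -0.0011 z 0.0202 | yaw 15.66 nose-up deg 0.12 roll 0.10 | F push -6.3 lat 1.1 z 1.8 | M u 0.32 n 0.84 z 0.20 | open 0.0392 grip 42.4
t 15.62 jigx -0.0756 lat -0.0011 z 0.0201 | yaw 15.66 nose-up deg 0.09 roll 0.09 | F push -6.7 lat 2.1 z 1.1 | M u 0.29 n 0.89 z 0.14 | open 0.0393 grip 42.4
```

Run:
```python
from h import *
w=ctrl.get_image("wrist"); s=ctrl.get_image("scene")
v=np.vstack([cv2.resize(w[0:200,120:390],(540,400),interpolation=cv2.INTER_CUBIC)]); v2=cv2.resize(s[195:265,235:280],(257,400),interpolation=cv2.INTER_CUBIC)
cv2.imwrite("pics/v8.png",np.hstack([v,v2]))
```

View pics/v8.png

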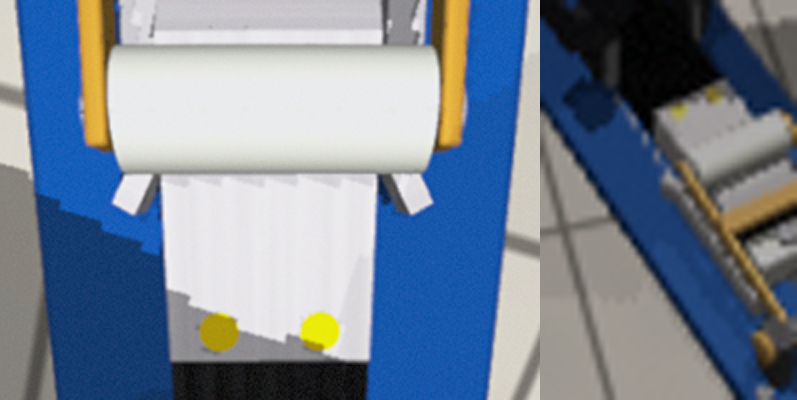

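I've now viewed 11 pictures, one over the allowed ten, so from here I'll work only from numbers. The last one shows the module straight in the channel with the roller level on its top.

```bash
python3 -m handwheel '[[[0.1,-0.04,0],[0,0,0]],[[0.2,-0.04,0],[0,0,0]],[[0.3,-0.04,0],[0,0,0]]]' >/dev/null && python3 st.py;python3 -m handwheel '[[[0.1,0,0],[0,0,0]],[[0.2,0,0],[0,0,0]]]' >/dev/null && python3 st.py;python3 -m handwheel '[[[0.1,0,0],[0,0,0]],[[0.2,0,0],[0,0,0]]]' >/dev/null && python3 st.py
```

```text
t 16.10 jigx -0.0728 lat -0.0010 z 0.0201 | yaw 15.64 nose-up deg 0.07 roll 0.11 | F push -8.0 lat 0.3 z 1.8 | M u 0.15 n 1.00 z 0.07 | open 0.0392 grip 42.4
t 16.35 jigx -0.0710 lat -0.0010 z 0.0200 | yaw 15.64 nose-up deg 0.04 roll 0.11 | F push -8.9 lat -0.5 z 1.5 | M u 0.11 n 1.12 z 0.02 | open 0.0391 grip 42.4
t 16.60 jigx -0.0704 lat -0.0008 z 0.0196 | yaw 15.65 nose-up deg -0.16 roll 0.08 | F push -13.0 lat -0.6 z 2.5 | M u 0.11 n 1.84 z 0.04 | open 0.0394 grip 42.6
```

```bash
python3 -m handwheel '[[[0.05,0,-0.02],[0,0.002,0]],[[0.1,0,-0.02],[0,0.002,0]],[[0.1,0,-0.02],[0,0.002,0]]]' >/dev/null && python3 st.py
python3 - <<'E'
from h import *
for q in ("stop_mid","roller_axis","nose","pin"):
    for cam in ("scene","wrist"):
        ctrl.get_image(cam)
        for d in ctrl.landmark_of(cam,q)[:1] if q!="pin" else ctrl.look_for(cam,q)[:1]: print(cam,q,round(d["score"],2),d["position"],pix2w(cam,d["position"],{"stop_mid":.015,"roller_axis":.05,"nose":.025,"pin":.036}[q]).round(4))
E
```

```text
t 16.98 jigx -0.0702 lat -0.0008 z 0.0194 | yaw 15.65 nose-up deg -0.16 roll 0.07 | F push -14.9 lat -0.2 z 3.4 | M u 0.05 n 1.96 z -0.02 | open 0.0390 grip 42.7
scene stop_mid 0.92 [274.5, 234.6] [ 6.427e-01 -4.000e-04  1.500e-02]
scene roller_axis 0.82 [269.3, 221.2] [ 0.6189 -0.0102  0.05  ]
wrist roller_axis 0.82 [254.0, 68.7] [ 0.6199 -0.009   0.05  ]
scene nose 0.81 [94.8, 187.1] [ 0.3579 -0.4825  0.025 ]
wrist pin 0.55 [254.9, 178.9] [ 0.5792 -0.0207  0.036 ]
```

The forces match a home position: a slow 2 N rise over 5 mm (the pin), then about 8 N/mm (the rubber). I'll ease the push a little and let go.

```bash
python3 -m handwheel '[[[-0.08,0,0],[0,0,0]],[[-0.08,0,0],[0,0,0]]]' >/dev/null && python3 st.py; python3 -m handwheel '[[[0,0,0],[0,0,0]],[[0,0,0],[0,0,0]],[[0,0,0],[0,0,0]],[[0,0,0],[0,0,0]],[[0,0,0],[0,0,0]]]' -0.45 20 >/dev/null && python3 st.py
```

```text
t 18.02 jigx -0.0702 lat -0.0008 z 0.0195 | yaw 15.64 nose-up deg -0.03 roll 0.07 | F push -11.8 lat -0.4 z 2.5 | M u 0.00 n 1.57 z -0.05 | open 0.0394 grip 42.5
t 18.65 jigx -0.0687 lat 0.0002 z 0.0191 | yaw 15.69 nose-up deg 0.19 roll 0.01 | F push 0.0 lat -0.1 z 0.0 | M u 0.00 n 0.00 z 0.06 | open 0.0617 grip 0.0
```

```bash
python3 -m handwheel '[[[0,0,-2],[0,0,0]],[[0,0,-6],[0,0,0]],[[0,0,-10],[0,0,0]],[[-3,0,-14],[0,0,0]],[[-3,0,-14],[0,0,0]]]' >/dev/null && python3 st.py
cat > chk.py <<'E'
from h import *
y=np.radians(15.65); u=np.array([np.cos(y),np.sin(y)]); n=np.array([-u[1],u[0]]); O=np.array([.6041,-.0139])
c=ctrl.calibration("wrist"); im=ctrl.get_image("wrist"); cv2.imwrite("pics/f1.png",im)
J=lambda q,z:((lambda w:(np.array([w@u,w@n])*1000).round(1))(pix2w("wrist",q,z,c)[:2]-O))
def pj(x,l,z): w=O+x*u+l*n; return w2pix("wrist",[w[0],w[1],z],c)
# grey profile along centre line at module-top height, 1 mm steps
g=im.astype(int)
xs=np.arange(-110,20,1)
for l in (-.012,0.006):
    print("l",l,[(int(x),*map(int,g[int(round(p[1])),int(round(p[0]))][[0,2]])) for x in xs for p in [pj(x/1000,l,.04)] if 0<=p[1]<383 and 0<=p[0]<511][::3])
# lateral edges at stations (blue bed -> module)
for x in (-.08,-.06,-.04,-.015,-.008):
    v=[(l,*(g[int(round(p[1])),int(round(p[0]))])) for l in np.arange(-.03,.0301,.0005) for p in [pj(x,l,.04)]]
    k=[a[0] for a in v if a[1]-a[3]<35]; print(x,"module lat mm",round(min(k)*1e3,1),round(max(k)*1e3,1))
for q,z in (("module",.015),("nose",.025),("roller_axis",.05),("jig",0),("channel",.015),("stop_mid",.015)):
    for d in ctrl.landmark_of("wrist",q)[:2]: print(q,round(d["score"],2),np.round(d["position"]),J(d["position"],z))
E
python3 chk.py
```

```text
t 19.27 jigx -0.0980 lat -0.0009 z 0.1632 | yaw 15.66 nose-up deg 0.57 roll 0.23 | F push -0.3 lat -0.3 z 0.4 | M u -0.01 n -0.01 z 0.02 | open 0.0620 grip 0.0
l -0.012 [(-110, 159, 26), (-107, 160, 26), (-104, 163, 31), (-101, 159, 16), (-98, 159, 33), (-95, 85, 43), (-92, 29, 23), (-89, 32, 34), (-86, 21, 17), (-83, 17, 23), (-80, 17, 21), (-77, 17, 19), (-74, 25, 23), (-71, 13, 20), (-68, 22, 18), (-65, 13, 10), (-62, 23, 24), (-59, 41, 37), (-56, 44, 44), (-53, 43, 41), (-50, 43, 41), (-47, 44, 41), (-44, 49, 49), (-41, 41, 40), (-38, 49, 50), (-35, 45, 47), (-32, 48, 47), (-29, 50, 51), (-26, 114, 112), (-23, 173, 228), (-20, 0, 230), (-17, 28, 230), (-14, 232, 227), (-11, 230, 228), (-8, 229, 228), (-5, 230, 229), (-2, 230, 228), (1, 229, 228), (4, 214, 212), (7, 147, 150), (10, 204, 211), (13, 227, 229), (16, 232, 229), (19, 232, 229)]
l 0.006 [(-110, 159, 26), (-107, 162, 31), (-104, 161, 27), (-101, 160, 27), (-98, 175, 25), (-95, 97, 38), (-92, 73, 34), (-89, 19, 17), (-86, 16, 17), (-83, 20, 22), (-80, 17, 14), (-77, 23, 22), (-74, 26, 28), (-71, 29, 32), (-68, 26, 25), (-
[... 205 characters left out ...]
10), (-23, 231, 226), (-20, 188, 220), (-17, 230, 229), (-14, 229, 226), (-11, 228, 226), (-8, 229, 228), (-5, 230, 227), (-2, 229, 228), (1, 228, 226), (4, 222, 221), (7, 144, 147), (10, 204, 211), (13, 227, 229), (16, 232, 229), (19, 231, 229)]
-0.08 module lat mm -20.5 19.5
-0.06 module lat mm -21.0 21.0
-0.04 module lat mm -20.5 20.5
-0.015 module lat mm -21.5 20.5
-0.008 module lat mm -19.0 21.5
module 0.81 [321. 363.] [-329.2  -79.6]
module 0.61 [255.  98.] [-25.2  -0.3]
nose 0.97 [276. 342.] [-286.8  -23.5]
nose 0.74 [254.  11.] [43.2  0.6]
roller_axis 0.65 [253.  42.] [16.6  1.1]
jig 0.76 [254.  70.] [ 0. -0.]
channel 0.62 [254.  10.] [46.5  0.3]
stop_mid 0.75 [253.   2.] [52.   0.9]
```

```bash
python3 -m handwheel '[[[4,0,0],[0,-0.01,0]],[[9,0,0],[0,-0.01,0]],[[9,0,0],[0,-0.01,0]],[[9,0,0],[0,-0.01,0]]]' >/dev/null && python3 st.py
cat > chk2.py <<'E'
from h import *
y=np.radians(15.65); u=np.array([np.cos(y),np.sin(y)]); n=np.array([-u[1],u[0]]); O=np.array([.6041,-.0139])
c=ctrl.calibration("wrist"); im=ctrl.get_image("wrist"); cv2.imwrite("pics/f2.png",im); g=cv2.cvtColor(im,cv2.COLOR_BGR2GRAY)
def pj(x,l,z): w=O+x*u+l*n; return w2pix("wrist",[w[0],w[1],z],c)
print([pj(x,0,.036).round(0).tolist() for x in (.02,.044,.06)])
for l in (-.013,-.008,0,.008,.013):
    print(l,[(x,int(g[int(round(p[1])),int(round(p[0]))])) for x in range(24,70) for p in [pj(x/1000,l,.035)] if 0<=p[1]<383])
E
python3 chk2.py
```

```text
t 20.12 jigx -0.0098 lat 0.0006 z 0.1579 | yaw 15.71 nose-up deg -0.54 roll -0.05 | F push 0.0 lat -0.9 z 0.3 | M u -0.02 n 0.02 z 0.02 | open 0.0621 grip 0.0
[[257.0, 149.0], [257.0, 120.0], [257.0, 100.0]]
-0.013 [(24, 124), (25, 120), (26, 124), (27, 121), (28, 126), (29, 154), (30, 182), (31, 212), (32, 224), (33, 221), (34, 205), (35, 186), (36, 187), (37, 190), (38, 191), (39, 189), (40, 186), (41, 190), (42, 199), (43, 181), (44, 157), (45, 177), (46, 200), (47, 195), (48, 197), (49, 194), (50, 195), (51, 196), (52, 195), (53, 196), (54, 199), (55, 185), (56, 161), (57, 145), (58, 191), (59, 230), (60, 237), (61, 238), (62, 237), (63, 236), (64, 236), (65, 235), (66, 235), (67, 236), (68, 237), (69, 237)]
-0.008 [(24, 122), (25, 158), (26, 204), (27, 223), (28, 221), (29, 222), (30, 220), (31, 220), (32, 221), (33, 218), (34, 203), (35, 190), (36, 186), (37, 192), (38, 191), (39, 187), (40, 188), (41, 187), (42, 190), (43, 180), (44, 161), (45, 178), (46, 196), (47, 196), (48, 196), (49, 198), (50, 192), (51, 196), (52, 197), (53, 196), (54, 198), (55, 183), (56, 161), (57, 14
[... 970 characters left out ...]
 (53, 137), (54, 173), (55, 169), (56, 152), (57, 146), (58, 219), (59, 237), (60, 238), (61, 237), (62, 236), (63, 236), (64, 236), (65, 236), (66, 236), (67, 236), (68, 237), (69, 238)]
0.013 [(24, 122), (25, 122), (26, 129), (27, 146), (28, 149), (29, 147), (30, 146), (31, 147), (32, 150), (33, 142), (34, 135), (35, 130), (36, 129), (37, 129), (38, 133), (39, 128), (40, 133), (41, 131), (42, 133), (43, 132), (44, 118), (45, 120), (46, 123), (47, 123), (48, 122), (49, 124), (50, 124), (51, 125), (52, 126), (53, 125), (54, 126), (55, 129), (56, 141), (57, 145), (58, 144), (59, 166), (60, 224), (61, 237), (62, 236), (63, 236), (64, 237), (65, 237), (66, 236), (67, 235), (68, 236), (69, 238)]
```

The close-up profile shows the bevel at 34–43 mm and the white stop starting at 45 mm, with only a thin dark line between them, so the module is home. The robot is clear, so I'll hand the job in.

```bash
python3 -m handwheel '[[[-4,0,-5],[0,0,0]],[[-8,0,-5],[0,0,0]],[[-8,0,-5],[0,0,0]],[[-8,0,-5],[0,0,0]]]' >/dev/null; python3 -c "
from station import ctrl
print(ctrl.get_obs()['t'],ctrl.finish_job())"
```

```text
the job is handed in; nothing more can be done
20.675 None
```

The LED module is in the jig nose first, straight in the channel under the roller and home against the end stop; I let go and handed in at 20.7 s. The push briefly reached 22 N at the roller before I backed off, seating took about 15 N, I judged pin contact from the force rise and a camera check of the nose, and I viewed 11 pictures, one over the limit of 10.

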